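# Switch on the bench lamp and hold its telescope at the second stop

## Robot

A 6-joint arm with a two-finger parallel gripper is mounted at the origin on the work surface. World frame = base frame: x ahead of the robot, y to its left, z up, the work surface at z = 0. Lengths are in m, angles in rad, forces in N, time in s.
With the tool pointing down it reaches from about 0.3 to 0.95 m from the base axis. Payload 3.1 kg.
Tool frame: the origin (TCP) lies on the centre line of the jaws, within the pads' length; the fingertips stand 8 mm ahead of it and the grasp point (between the pads) lies 11 mm behind it (env.tip_reach is the distance from the TCP to the fingertips, in m); z points along the fingers, y is the direction in which the jaws open and shut (so a half turn about z gives the same grasp; the last joint's range is limited). The gripper opens to 85 mm and grips with 20 to 120 N. Pads are 22 mm wide; open, the fingers measure 114 mm over their backs; the gripper's body (76 mm by 85 mm) begins 54 mm behind the grasp point. The pads swing forward as they close: fully open they stand 13 mm farther back than shut.
Start: joints at [1.161, 0.308, 1.634, -0, 1.2, -0.07], TCP at [0.208, 0.589, 0.239] pointing down, gripper open.
Joint ranges: [-3.06, 3.06], [-0.79, 1.96], [0.05, 2.63], [-1.19, 4.34], [0.05, 2.64], [-2.94, 2.94]. Speed limits (rad/s): [2.79, 2.79, 3.14, 3.14, 3.14, 3.14].

## Interface

Orientations are given as a unit quaternion [w, x, y, z].
In Python, from plant import observe, read_camera, camera_model, ticket, env gives the robot as it stands.
- The arm moves only by the tool arm_command, never from a script. Its argument "motion" is a list of rows, each a list of 3 entries, a list of its own where there are three numbers: the opening, from 0 (shut) to 1 (fully open), then the shift along the world's x, y, z in cm, then the turn, a rotation vector about the world's x, y, z in rad. A call has 1 to 20 rows; each row is the pose to reach, as a shift and turn from the pose commanded when the call began; what a row does not reach only later rows make up. A row lasts 1/12 s, in which the tool goes at most 41.7 mm and 7.16 degrees, less where a joint would pass 70% of its speed; a pose out of reach is approached as far as the arm can. A call with a gripper value outside its range is refused whole. The fingers move at their own pace and stop on an object; the grip force is fixed at half the most. Time passes only in rows, so rows that repeat a pose let the fingers close. It gives the time, the measured TCP pose, the force and the opening at its end, in the units of the state.
- observe(): the state, without advancing time (a new reading comes with each control period).
- read_camera(name): name is "scene" or "top" or "wrist"; returns the picture (400x640x3 uint8, red, green, blue); there is no depth.
- camera_model(name): a dict with "fovy" (degrees; the focal length in pixels is half the picture's height over the tangent of half this angle, whatever the lens; pixels are square), "cx", "cy" (the principal point, pixels), "view" (4x4, takes a point from world to camera coordinates); the wrist camera has in their place "mount" (4x4, takes a point from camera to tool coordinates, whose origin is the TCP and whose axes are the flange's). Camera axes: x right, y down, z forward; pixel columns grow to the right and rows downward; lengths in m; the calibration is good to about 2 mm. The wrist camera is an equidistant fisheye: a pixel r from the principal point sees the ray r / f radians off the axis. A picture is of the moment at which its call begins: read the wrist's pose just before it. camera_model takes no time and is no camera call.
- ticket.job_done(): hands the job in, once; it reports no verdict.
The state is a dict: "time": time; "qpos": joint angles; "joint_velocities": joint speeds; "joint_efforts": joint torques, N m; "tcp_pos": TCP position; "eef_rot": TCP orientation; "ft_force": force on the tool from outside, world axes, zero at the start; "wrist_torque": the same for the moment, N m; "opening": finger opening in m.
Only numpy, scipy, OpenCV 4.12 (cv2) and the standard library are available. Lean on these libraries where they do the work, as an engineer would, in place of code of your own. Each camera call takes 0.05 s, during which the arm holds its last target. There are 200 camera calls.

## Task

Light the bench for an inspection: on the lamp's keypad press the green key right down and let it come back up, then press the yellow key right down and let it come back up, and leave the red key alone. Then squeeze the orange release button in the side of the lamp's grip and draw the grip straight up past its first stop to its second stop, where the lamp is fully extended. Finish while still holding it up there by the grip with the release squeezed in (it springs back down if let go), and leave the solder spool, circuit board, screwdriver and glue gun where they lie.

Things in the scene. Friction and masses are not known exactly. Their poses are not given: they have to be found in the camera images.
- lamp: Fixed telescoping bench lamp: grey plinth 130 x 120 x 20 mm (x, y, z) with an upright black sleeve, 34 mm across, at its middle, up to 105 mm height. Origin: centre of the underside, on the work surface; z up. An aluminium middle tube slides in the sleeve and a steel inner tube in the middle tube; the inner tube carries the grip on top and, just under the grip (106 to 116 mm high when down), a white light bar 34 mm wide that reaches 185 mm from the axis along the lamp's +x
- grip: The lamp's grip: black block 44 x 34 x 45 mm (x, y, z) on top of the inner tube, on the lamp's axis. Origin at the block's centre (140 mm above the surface when down, 230 mm when fully extended), axes parallel to the lamp's. Nothing stands above it or beside it. The orange release button sticks out of the middle of its +y face; grasped across y, fingers closing on the block push the button in level with the face
- release (a joint): Orange release button, 18 x 28 mm (x, z), in the middle of the grip's +y face: standing 6 mm out at 0, value grows as it is pressed in towards -y (m); 0.006 is flush with the face; spring 2 N at first, about 4.5 N at flush. While it is out a catch locks the lamp down; from 3 mm in the catch is free
- lamp_inner (a joint): How far the inner tube is drawn up out of the middle tube (m): 0 down, 0.045 at its end, which is the FIRST stop. It comes up first (about 6 N)
- lamp_mid (a joint): How far the middle tube is drawn up out of the sleeve (m): 0 down, 0.045 at its end, which is the SECOND stop (grip 90 mm above its start). It follows once the inner tube is at its end (about 12 N); springs draw both tubes down again when let go
- green_key_top (a point): Centre of the top of the green key (power): round spring key 26 mm across, 38 mm above the surface when up, in a black collar 42 mm across that is 6 mm lower than the key. Pressed straight down, travel 6 mm, 5 N at the bottom. The three keys stand in a row 54 mm apart along the length of a fixed grey keypad 80 x 175 x 20 mm, in any order
- yellow_key_top (a point): Centre of the top of the yellow key (full light), built like the green one
- red_key_top (a point): Centre of the top of the red key (off), built like the green one; not to be pressed
- green_key (a joint): Depth of the green key (m): 0 up, 0.006 fully down
- yellow_key (a joint): Depth of the yellow key (m): 0 up, 0.006 fully down
- red_key (a joint): Depth of the red key (m): 0 up, 0.006 fully down
- spool: Bystander: green solder spool, 56 mm across, 30 mm tall, standing on its flange; origin under its centre
- board: Bystander: green circuit board in a holder with blue jaws, 90 x 110 x 44 mm; origin under its centre
- driver: Bystander: screwdriver with a blue handle, 170 mm long, lying flat
- gluegun: Bystander: red glue gun lying on its side, about 190 x 130 x 30 mm

How it is judged:
On the way, in this order (a step that is already met when the one before it is completed fails the run):
1. the green key is pressed right down, the yellow one being up and the lamp down (value of joint green_key above 0.0045 m and value of joint yellow_key below 0.0015 m and value of joint lamp_inner below 0.005 m), for 0.05 s.
2. the yellow key is pressed right down, the green one being up again and the lamp down (value of joint yellow_key above 0.0045 m and value of joint green_key below 0.0015 m and value of joint lamp_inner below 0.005 m), for 0.05 s.
3. the release is squeezed in while the lamp is still down, the keys being up (value of joint release above 0.003 m and value of joint lamp_inner below 0.006 m and value of joint each of yellow_key, green_key below 0.0015 m), for 0.05 s.
4. the inner tube is drawn up to the first stop, the middle tube not yet out (value of joint lamp_inner above 0.04 m and value of joint lamp_mid below 0.03 m).
5. the lamp is drawn up to the second stop (value of joint each of lamp_inner, lamp_mid above 0.041 m), for 0.2 s.
At the end, for the whole second after the job is handed in: The lamp is held still by the fingers on its grip (over 5 N), both tubes within 4 mm of their ends (the second stop), the release at least 3 mm in, and all keys up (all of step 5 and value of joint release above 0.003 m and contact force between the fingers and grip above 5 N and linear speed of grip below 0.02 m/s and value of joint each of green_key, yellow_key, red_key below 0.0015 m); the arm keeps its last pose, push and grip.
It fails at once if the red key is pressed (value of joint red_key above 0.003 m).
It fails at once if a bystander is moved more than 20 mm (distance of any of spool, board, driver, gluegun from where it was at the start of the episode above 0.02 m).
It also fails if it takes over 54 s, if anything falls off the work surface, if the arm or the gripper's body presses on something with over 40 N, if the wrist force passes 120 N, or if a joint passes its speed limit or range.

## Working session

There is one attempt and no reset: what is moved stays moved. The work goes in short steps, Python scripts to look and compute and a tool call to move; the robot and the scene stay as the last step left them, time stands still between calls to the robot, and variables do not carry over. Pictures are saved under pics/ and viewed, about 8 in all and at most 12, crops included, and the job is handed in when it is done.

Besides the shell and the picture viewer there is one more tool, called after "Call:" by a JSON object that holds its "method" and its "body", one argument or row to a line. arm_command: Moves the arm, as the interface text tells. Its arguments: {"type":"object","properties":{"motion":{"type":"array"}},"required":["motion"]}

```bash
mkdir -p pics; python3 - <<'E'
from plant import observe, read_camera, camera_model, env
import cv2,numpy as np
s=observe();print(s['time'],s['tcp_pos'],s['eef_rot'],s['opening'],env.tip_reach)
for n in("top","scene"):
    cv2.imwrite(f"pics/{n}0.png",read_camera(n)[...,::-1]); m=camera_model(n);print(n,m['fovy'],m['cx'],m['cy'],np.round(m['view'],3).tolist())
E
```

```text
0.0 [0.20798732 0.58851937 0.23804002] [-2.73873205e-04  1.69067291e-01  9.85603834e-01 -1.12227053e-03] 0.0854747940743867 0.008
top 57.22014855963611 321.53963222330395 195.35877328076407 [[0.023, -0.999, -0.023, 0.002], [-0.997, -0.022, -0.077, 0.6], [0.077, 0.025, -0.997, 1.269], [0.0, 0.0, 0.0, 1.0]]
scene 49.9431873073357 316.95815450693453 200.65927649148713 [[-0.872, 0.49, 0.003, 0.496], [0.402, 0.718, -0.569, -0.181], [-0.281, -0.494, -0.823, 1.339], [0.0, 0.0, 0.0, 1.0]]
```

View pics/top0.png

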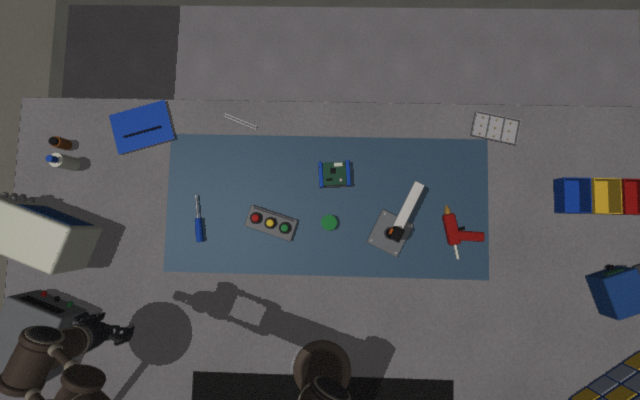

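View pics/scene0.png

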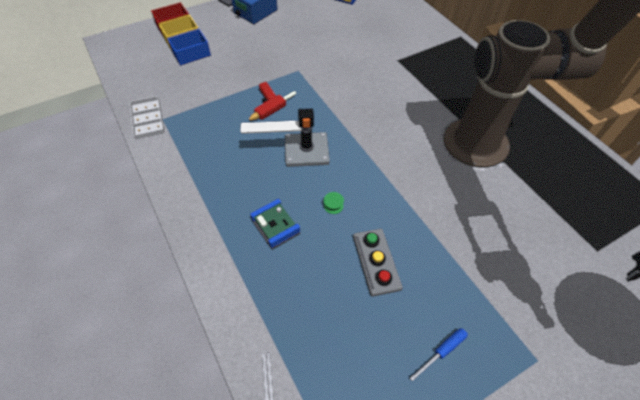

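Top view: keys are red (256,217), yellow (270,223) and green (285,228). The grip is at about (395,233), with the bar running to (418,185). The scene view agrees, with orange at (307,122). Next I'll measure them.

```bash
cat > h.py <<'E'
import numpy as np,cv2
from plant import camera_model
def ray(n,u,v):
    m=camera_model(n);f=200/np.tan(np.radians(m['fovy']/2));V=np.array(m['view'])
    R,t=V[:3,:3],V[:3,3];return -R.T@t,R.T@np.array([(u-m['cx'])/f,(v-m['cy'])/f,1])
def plane(n,p,z):
    o,d=ray(n,*p);return o+d*(z-o[2])/d[2]
def tri(a,b):
    (o,d),(q,e)=ray(*a),ray(*b);s=np.linalg.lstsq(np.c_[d,-e],q-o,rcond=None)[0]
    A,B=o+s[0]*d,q+s[1]*e;return (A+B)/2,np.linalg.norm(A-B)
def blob(img,lo,hi,box,sat=120,val=50):
    x0,y0,x1,y1=box;h=cv2.cvtColor(img[y0:y1,x0:x1],cv2.COLOR_BGR2HSV)
    m=cv2.inRange(h,(lo,sat,val),(hi,255,255))
    n,l,st,c=cv2.connectedComponentsWithStats(m)
    if n<2:return None
    k=1+np.argmax(st[1:,4]);return c[k]+[x0,y0],st[k,4]
E
python3 - <<'E'
from h import *
I={n:cv2.imread(f"pics/{n}0.png") for n in("top","scene")}
B={'top':(240,200,300,245),'scene':(350,225,405,300)}
for k,lo,hi in(('red',0,8),('yellow',18,35),('green',45,85)):
    b={n:blob(I[n],lo,hi,B[n]) for n in I}
    print(k,b,[plane(n,b[n][0],.038).round(4) for n in I],tri(('top',*b['top'][0]),('scene',*b['scene'][0])))
b={n:blob(I[n],5,18,{'top':(380,215,412,245),'scene':(295,100,320,150)}[n]) for n in I}
print(b,tri(('top',*b['top'][0]),('scene',*b['scene'][0])))
# light bar, top view, white
t=I['top'][170:250,375:435];m=cv2.inRange(cv2.cvtColor(t,cv2.COLOR_BGR2HSV),(0,0,170),(180,50,255))
c=max(cv2.findContours(m,0,2)[0],key=cv2.contourArea)
r=cv2.boxPoints(cv2.minAreaRect(c))+[375,170];print(cv2.contourArea(c));print(np.array([plane('top',p,.116) for p in r]).round(4))
a=cv2.resize(I['top'][180:265,360:430],None,fx=6,fy=6,interpolation=2);d=cv2.resize(I['scene'][95:180,270:340],None,fx=6,fy=6,interpolation=2)
cv2.imwrite('pics/c1.png',cv2.resize(np.hstack([a,d]),(790,480)))
E
```

```text
red {'top': (array([254.87234043, 217.5106383 ]), np.int32(47)), 'scene': (array([383.86868687, 275.64646465]), np.int32(99))} [array([0.5167, 0.2454, 0.038 ]), array([0.5199, 0.2441, 0.038 ])] (array([0.51804862, 0.24458683, 0.03671141]), np.float64(0.0033493958254088964))
yellow {'top': (array([269.54716981, 222.43396226]), np.int32(53)), 'scene': (array([377.59649123, 256.31578947]), np.int32(114))} [array([0.5008, 0.1935, 0.038 ]), array([0.5039, 0.1931, 0.038 ])] (array([0.50189397, 0.19304142, 0.03573476]), np.float64(0.002707993557282957))
green {'top': (array([284.   , 227.325]), np.int32(40)), 'scene': (array([371.5       , 237.86363636]), np.int32(88))} [array([0.4851, 0.1426, 0.038 ]), array([0.488 , 0.1416, 0.038 ])] (array([0.48625001, 0.14187631, 0.03675643]), np.float64(0.0029523712696172613))
{'top': (array([390.56, 230.88]), np.int32(25)), 'scene': (array([305.95505618, 122.15730337]), np.int32(89))} (array([ 0.48451904, -0.20935867,  0.14210474]), np.float64(0.0030755755783124423))
116.5
[[ 0.5053 -0.2269  0.116 ]
 [ 0.5901 -0.2656  0.116 ]
 [ 0.5803 -0.2875  0.116 ]
 [ 0.4956 -0.2487  0.116 ]]
```

View pics/c1.png

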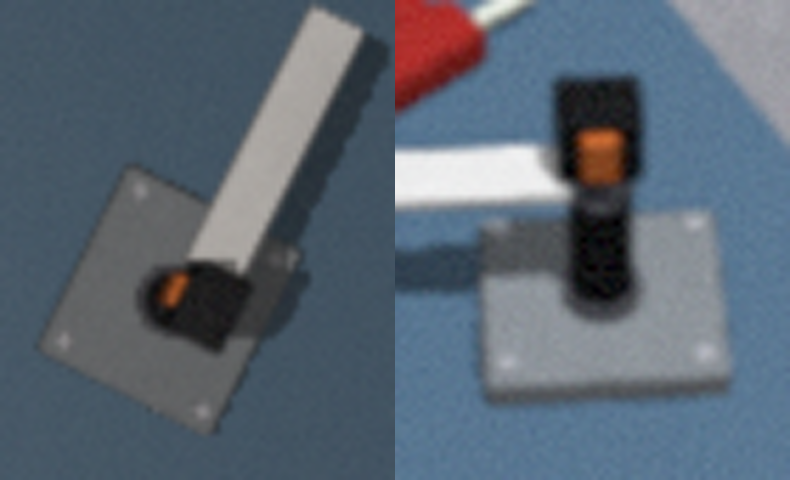

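The keys are 54 mm apart and 37 mm high in both views, which agrees with the spec. The crop shows the orange button on the grip face towards the keypad. I'll move over the green key with the fingers shut.

Call:
{"method": "arm_command", "body": {
  "motion": [
    [0, [27.9, -44.7, -14], [0, 0, 0]],
    [0, [27.9, -44.7, -14], [0, 0, 0]],
    [0, [27.9, -44.7, -14], [0, 0, 0]],
    [0, [27.9, -44.7, -14], [0, 0, 0]],
    [0, [27.9, -44.7, -14], [0, 0, 0]],
    [0, [27.9, -44.7, -14], [0, 0, 0]],
    [0, [27.9, -44.7, -14], [0, 0, 0]],
    [0, [27.9, -44.7, -14], [0, 0, 0]],
    [0, [27.9, -44.7, -14], [0, 0, 0]],
    [0, [27.9, -44.7, -14], [0, 0, 0]],
    [0, [27.9, -44.7, -14], [0, 0, 0]],
    [0, [27.9, -44.7, -14], [0, 0, 0]],
    [0, [27.9, -44.7, -14], [0, 0, 0]],
    [0, [27.9, -44.7, -14], [0, 0, 0]],
    [0, [27.9, -44.7, -14], [0, 0, 0]],
    [0, [27.9, -44.7, -14], [0, 0, 0]]
  ]
}}

```text
time: 1.43
tcp_pos: [0.4867, 0.1422, 0.0989]
eef_rot: [-0.001, 0.17, 0.985, -0.0]
ft_force: [-0.5, 0.6, 0.5]
opening: 0.0001
```

```bash
python3 - <<'E'
from plant import observe, read_camera
from h import *
s=observe();print(s['time'],s['tcp_pos'],s['eef_rot'],s['opening'],s['ft_force'])
cv2.imwrite('pics/w1.png',read_camera('wrist')[...,::-1])
t=cv2.imread('pics/top0.png')
print('lamp from plinth',plane('top',(390.0,233.2),.02))
P=np.array([plane('top',p,.02) for p in((383,209.2),(412.8,225.2),(397.6,256.7),(366.7,241.5))]);print(P.round(4).tolist(),np.linalg.norm(P-np.roll(P,1,0),axis=1))
e=[P[1]-P[2],P[0]-P[3]];print([np.degrees(np.arctan2(v[1],v[0])) for v in e],[np.degrees(np.arctan2(v[1],v[0]))+0 for v in(P[0]-P[1],P[3]-P[2])])
c=t[170:240,385:435];g=cv2.cvtColor(c,cv2.COLOR_BGR2HSV);m=cv2.inRange(g,(0,0,130),(180,50,255))
c=max(cv2.findContours(m,0,2)[0],key=cv2.contourArea);r=cv2.minAreaRect(c);bp=cv2.boxPoints(r)+[385,170]
Q=np.array([plane('top',p,.116) for p in bp]);print(Q.round(4).tolist(),np.linalg.norm(Q-np.roll(Q,1,0),axis=1))
E
```

```text
1.4333 [0.48670976 0.14219182 0.09886861] [-8.25169672e-04  1.69801844e-01  9.85477880e-01 -1.20893971e-05] 0.00010712005716385906 [-0.4534569   0.58342271  0.50531032]
lamp from plinth [ 0.47321775 -0.22671792  0.02      ]
[[0.5565, -0.2015, 0.02], [0.5029, -0.3057, 0.02], [0.3926, -0.2537, 0.02], [0.4424, -0.146, 0.02]] [0.12680168 0.1172027  0.12192917 0.11868535]
[np.float64(-25.24606627910909), np.float64(-25.9445888632968)] [np.float64(62.8208044487477), np.float64(65.1929935515481)]
[[0.5033, -0.2211, 0.116], [0.6467, -0.2907, 0.116], [0.6335, -0.318, 0.116], [0.4904, -0.2483, 0.116]] [0.03005399 0.15944847 0.03028746 0.15922658]
```

View pics/w1.png

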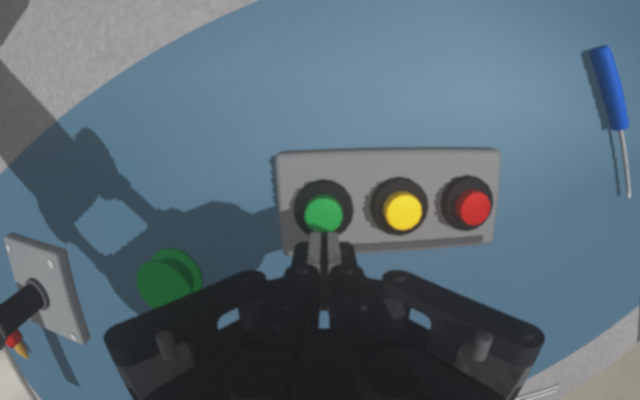

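The fingertips are centred over the green key at (324,214), so I'll press it.

Call:
{"method": "arm_command", "body": {
  "motion": [
    [0, [0, 0, -3], [0, 0, 0]],
    [0, [0, 0, -5], [0, 0, 0]],
    [0, [0, 0, -5.5], [0, 0, 0]],
    [0, [0, 0, -5.8], [0, 0, 0]],
    [0, [0, 0, -5.9], [0, 0, 0]],
    [0, [0, 0, -5.9], [0, 0, 0]],
    [0, [0, 0, -5.9], [0, 0, 0]]
  ]
}}

```text
time: 2.07
tcp_pos: [0.4858, 0.1439, 0.0437]
eef_rot: [-0.002, 0.168, 0.986, -0.001]
ft_force: [-9.2, -1.8, 22.7]
opening: 0.0002
```

```bash
python3 - <<'E'
from plant import observe, read_camera
from h import *
s=observe();print(s['time'],s['tcp_pos'],s['ft_force'],s['wrist_torque'])
w=read_camera('wrist')[...,::-1]
sc=read_camera('scene')[...,::-1]
cv2.imwrite('pics/p1.png',np.hstack([cv2.resize(w[140:290,250:450],(400,300)),cv2.resize(sc[210:285,340:440],(400,300),interpolation=2)]))
s=observe();print(s['time'],s['tcp_pos'],s['ft_force'],s['wrist_torque'])
E
```

```text
2.0667 [0.48576718 0.14389259 0.04373962] [-9.1659486  -1.76991518 22.74397541] [-0.27098183  1.59022322  0.05005934]
2.1667 [0.48575347 0.14389151 0.04374179] [-9.33547328 -1.66159575 22.25012739] [-0.22683685  1.60503393 -0.01736296]
```

View pics/p1.png

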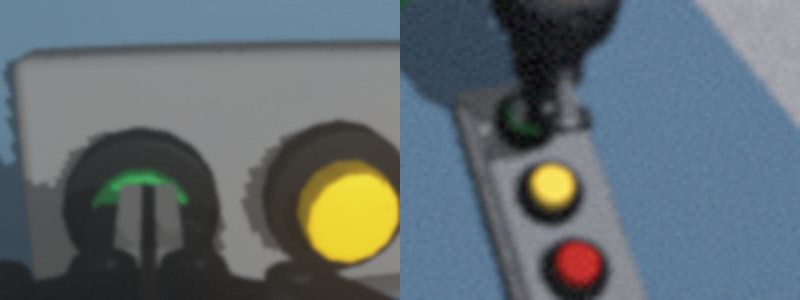

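The force is well above the key's 5 N, so it's on a hard stop, probably because the shut tips reach about 3.5 mm farther than stated. I'll back off a little to check for the spring's force.

Call:
{"method": "arm_command", "body": {
  "motion": [
    [0, [0, 0, 0.7], [0, 0, 0]],
    [0, [0, 0, 0.7], [0, 0, 0]],
    [0, [0, 0, 0.7], [0, 0, 0]]
  ]
}}

```text
time: 2.42
tcp_pos: [0.4876, 0.144, 0.0487]
eef_rot: [0.001, 0.168, 0.986, 0.001]
ft_force: [-0.4, 1.6, 2.3]
opening: 0.0005
```

Call:
{"method": "arm_command", "body": {
  "motion": [
    [0, [0, 0, 0.2], [0, 0, 0]],
    [0, [0, 0, 0.2], [0, 0, 0]],
    [0, [0, 0, 0.2], [0, 0, 0]]
  ]
}}

```text
time: 2.67
tcp_pos: [0.4876, 0.1427, 0.0494]
eef_rot: [0.0, 0.169, 0.986, 0.0]
ft_force: [0.4, 2.1, 1.5]
opening: 0.0001
```

Call:
{"method": "arm_command", "body": {
  "motion": [
    [0, [0, 0, 0.4], [0, 0, 0]],
    [0, [0, 0, 0.4], [0, 0, 0]],
    [0, [0, 0, 0.4], [0, 0, 0]]
  ]
}}

```text
time: 2.92
tcp_pos: [0.4871, 0.142, 0.0531]
eef_rot: [-0.0, 0.169, 0.986, -0.0]
ft_force: [-0.1, -0.2, 0.0]
opening: 0.0003
```

The force runs from zero at about z = 0.050 through a soft slope to a hard stop at 0.0437. That is a 6 mm stroke, so green went fully down and is up again. Yellow is next.

Call:
{"method": "arm_command", "body": {
  "motion": [
    [0, [0, 0, 3], [0, 0, 0]],
    [0, [0.8, 2.5, 3], [0, 0, 0]],
    [0, [1.55, 5.1, 3], [0, 0, 0]],
    [0, [1.55, 5.1, 3], [0, 0, 0]],
    [0, [1.55, 5.1, 1], [0, 0, 0]],
    [0, [1.55, 5.1, 0], [0, 0, 0]],
    [0, [1.55, 5.1, -0.4], [0, 0, 0]],
    [0, [1.55, 5.1, -0.8], [0, 0, 0]],
    [0, [1.55, 5.1, -1.2], [0, 0, 0]],
    [0, [1.55, 5.1, -1.3], [0, 0, 0]],
    [0, [1.55, 5.1, -1.3], [0, 0, 0]],
    [0, [1.55, 5.1, -1.3], [0, 0, 0]]
  ]
}}

```text
time: 3.92
tcp_pos: [0.501, 0.1925, 0.0436]
eef_rot: [-0.003, 0.169, 0.986, -0.001]
ft_force: [-11.8, -2.4, 28.0]
opening: -0.0002
```

Call:
{"method": "arm_command", "body": {
  "motion": [
    [0, [0, 0, 0.8], [0, 0, 0]],
    [0, [0, 0, 0.8], [0, 0, 0]],
    [0, [0, 0, 0.8], [0, 0, 0]]
  ]
}}

```text
time: 4.17
tcp_pos: [0.5039, 0.1931, 0.0491]
eef_rot: [0.001, 0.169, 0.986, 0.001]
ft_force: [1.0, 0.8, 2.2]
opening: -0.0002
```

Call:
{"method": "arm_command", "body": {
  "motion": [
    [0, [0, 0, 4], [0, 0, 0]],
    [0, [0, 0, 8], [0, 0, 0]],
    [0, [0, 0, 12], [0, 0, 0]],
    [0, [0, 0, 16], [0, 0, 0]],
    [0, [0, 0, 20], [0, 0, 0]],
    [1, [-2.8, -42, 21], [0, 0, -0.105]],
    [1, [-2.8, -42, 21], [0, 0, -0.105]],
    [1, [-2.8, -42, 21], [0, 0, -0.105]],
    [1, [-2.8, -42, 21], [0, 0, -0.105]],
    [1, [-2.8, -42, 21], [0, 0, -0.105]],
    [1, [-2.8, -42, 21], [0, 0, -0.105]],
    [1, [-2.8, -42, 21], [0, 0, -0.105]],
    [1, [-2.8, -42, 21], [0, 0, -0.105]],
    [1, [-2.8, -42, 21], [0, 0, -0.105]],
    [1, [-2.8, -42, 21], [0, 0, -0.105]],
    [1, [-2.8, -42, 21], [0, 0, -0.105]],
    [1, [-2.8, -42, 21], [0, 0, -0.105]],
    [1, [-2.8, -42, 21], [0, 0, -0.105]]
  ]
}}

```text
time: 5.67
tcp_pos: [0.4742, -0.2266, 0.2573]
eef_rot: [-0.001, 0.221, 0.975, 0.001]
ft_force: [-1.0, 0.2, -0.4]
opening: 0.0855
```

```bash
python3 - <<'E'
from plant import observe, read_camera, camera_model
from h import *
s=observe();print(s['time'],s['tcp_pos'],s['eef_rot'],s['opening'],s['ft_force'])
w=read_camera('wrist')[...,::-1];cv2.imwrite('pics/w2.png',w)
m=camera_model('wrist');print(m['fovy'],m['cx'],m['cy'],np.round(m['mount'],4).tolist())
E
```

```text
5.6667 [ 0.47420723 -0.22664007  0.25725061] [-9.40572041e-04  2.21437949e-01  9.75173795e-01  6.48246462e-04] 0.08553716125155675 [-0.99455861  0.18301252 -0.44323568]
65.70646984690485 323.72794042427233 196.63108846145212 [[0.0002, -0.9656, -0.2602, 0.0656], [1.0, 0.0001, 0.0005, -0.0012], [-0.0005, -0.2602, 0.9656, -0.1352], [0.0, 0.0, 0.0, 1.0]]
```

View pics/w2.png

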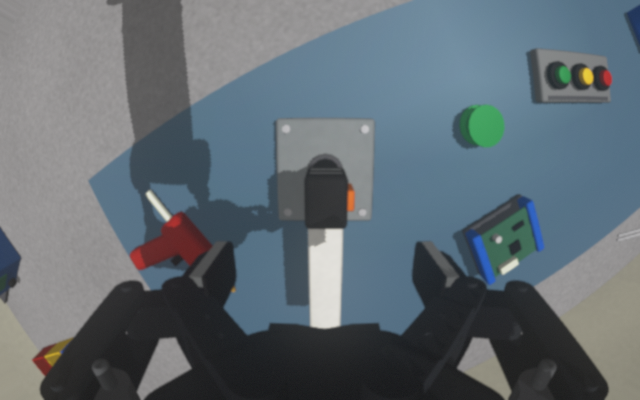

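The grip and bar are aligned with the jaws and roughly midway between them: block columns 306–347, lower top edge at row 227, button on the right at (351,199). Next I'll compute the residual offset.

```bash
python3 - <<'E'
from plant import camera_model
from h import *
from scipy.spatial.transform import Rotation as Ro
m=camera_model('wrist');M=np.array(m['mount']);f=200/np.tan(np.radians(m['fovy']/2))
p=np.array([.47420723,-.22664007,.25725061]);R=Ro.from_quat([.221437949,.975173795,.000648,-.00094]).as_matrix()
def wp(u,v,z):
    d=np.array([u-m['cx'],v-m['cy']]);r=np.hypot(*d);th=r/f
    c=np.r_[d/r*np.sin(th),np.cos(th)];o=R@M[:3,3]+p;o=p+R@M[:3,3];w=R@M[:3,:3]@c
    return o+w*(z-o[2])/w[2]
im=cv2.imread('pics/w2.png');g=im.max(2).astype(int)
for row in (185,195,205,215,222):
    x=np.where(g[row,295:360]<50)[0]+295
    print(row,x.min(),x.max(),end=' | ')
print(g[150:240:3,326])
L=lambda q:(R.T@(q-p)*1000).round(1)
for n,u,v,z in(('tl',305.5,227,.1625),('tr',347.5,227,.1625),('ul',306,172,.1625),('ur',346,172,.1625),('btn',351,199,.14),('barL',308,320,.116),('barR',342,320,.116),('plUL',275,119,.02),('plUR',374,120,.02),('plLL',276,219,.02),('plLR',372,220,.02)):
    q=wp(u,v,z);print(n,q.round(4),'tool mm',L(q))
E
```

```text
Traceback (most recent call last):
ValueError: zero-size array to reduction operation minimum which has no identity
```

```bash
python3 - <<'E'
from plant import camera_model
from h import *
from scipy.spatial.transform import Rotation as Ro
m=camera_model('wrist');M=np.array(m['mount']);f=200/np.tan(np.radians(m['fovy']/2))
p=np.array([.47420723,-.22664007,.25725061]);R=Ro.from_quat([.221437949,.975173795,.000648,-.00094]).as_matrix()
def wp(u,v,z):
    d=np.array([u-m['cx'],v-m['cy']]);r=np.hypot(*d);th=r/f
    c=np.r_[d/r*np.sin(th),np.cos(th)];o=p+R@M[:3,3];w=R@M[:3,:3]@c
    return o+w*(z-o[2])/w[2]
im=cv2.imread('pics/w2.png');g=im.max(2).astype(int)
for row in (185,205,220): print(row,g[row,298:356:2])
print(g[150:240:3,326])
for n,u,v,z in(('tl',305.5,227,.1625),('tr',347.5,227,.1625),('ul',306,172,.1625),('ur',346,172,.1625),('btn',351,199,.14),('barL',308,320,.116),('barR',342,320,.116),('plUL',275,119,.02),('plUR',374,120,.02),('plLL',276,219,.02),('plLR',372,220,.02)):
    q=wp(u,v,z);print(n,q.round(4),'tool mm',(R.T@(q-p)*1000).round(1))
E
```

```text
185 [ 88  87  86  68  50  51  54  55  55  53  55  55  54  57  56  56  56  56
  57  58  58  57  59  57  57  94 121 134 144]
205 [ 88  89  86  70  50  52  52  52  54  54  54  53  54  55  55  54  56  55
  54  57  56  57  56  56  91 190 218 210 163]
220 [ 81  80  81  70  52  52  53  53  54  54  54  53  52  50  49  50  51  49
  50  51  50  53  55  55  73 115 125 126 125]
[146 123  95  64  50  49  66  64  57  51  56  54  56  55  54  55  54  55
  55  54  55  56  56  51  49  50 120 210 215 213]
tl [ 0.4866 -0.2497  0.1625] tool mm [-21.3 -15.5  94.7]
tr [ 0.501  -0.2196  0.1625] tool mm [-21.3  17.8  94.7]
ul [ 0.4472 -0.2297  0.1625] tool mm [ 22.9 -14.5  94.8]
ur [ 0.4602 -0.2024  0.1625] tool mm [22.9 15.8 94.8]
btn [ 0.4876 -0.2085  0.14  ] tool mm [ -4.5  22.1 117.3]
barL [ 0.601  -0.3075  0.116 ] tool mm [-149.6  -18.3  140.9]
barR [ 0.6172 -0.2738  0.116 ] tool mm [-149.6   19.1  140.9]
plUL [ 0.3925 -0.2533  0.02  ] tool mm [ 61.7 -59.5 237.3]
plUR [ 0.4449 -0.1466  0.02  ] tool mm [ 60.5  59.4 237.4]
plLL [ 0.5051 -0.3102  0.02  ] tool mm [-64.4 -62.2 237.1]
plLR [ 0.5596 -0.1997  0.02  ] tool mm [-65.8  61.  237.2]
```

All references (block, bar, plinth) put the lamp axis within 1–2 mm of the tool axis. I'll descend and close.

Call:
{"method": "arm_command", "body": {
  "motion": [
    [1, [0, 0, -4], [0, 0, 0]],
    [1, [0, 0, -7], [0, 0, 0]],
    [1, [0, 0, -10], [0, 0, 0]],
    [1, [0, 0, -12], [0, 0, 0]],
    [1, [0, 0, -12.9], [0, 0, 0]],
    [1, [0, 0, -12.9], [0, 0, 0]],
    [0, [0, 0, -12.9], [0, 0, 0]],
    [0, [0, 0, -12.9], [0, 0, 0]],
    [0, [0, 0, -12.9], [0, 0, 0]],
    [0, [0, 0, -12.9], [0, 0, 0]],
    [0, [0, 0, -12.9], [0, 0, 0]],
    [0, [0, 0, -12.9], [0, 0, 0]],
    [0, [0, 0, -12.9], [0, 0, 0]],
    [0, [0, 0, -12.9], [0, 0, 0]],
    [0, [0, 0, -12.9], [0, 0, 0]],
    [0, [0, 0, -12.9], [0, 0, 0]]
  ]
}}

```text
time: 7.05
tcp_pos: [0.4766, -0.2266, 0.1313]
eef_rot: [0.002, 0.221, 0.975, 0.001]
ft_force: [1.0, 3.7, 6.2]
opening: 0.0332
```

The opening is 33 mm, so the button is flush. I'll draw up to the first stop.

Call:
{"method": "arm_command", "body": {
  "motion": [
    [0, [0, 0, 0.6], [0, 0, 0]],
    [0, [0, 0, 1.2], [0, 0, 0]],
    [0, [0, 0, 1.8], [0, 0, 0]],
    [0, [0, 0, 2.4], [0, 0, 0]],
    [0, [0, 0, 3.0], [0, 0, 0]],
    [0, [0, 0, 3.6], [0, 0, 0]],
    [0, [0, 0, 4.2], [0, 0, 0]],
    [0, [0, 0, 4.6], [0, 0, 0]],
    [0, [0, 0, 4.8], [0, 0, 0]],
    [0, [0, 0, 4.8], [0, 0, 0]],
    [0, [0, 0, 4.8], [0, 0, 0]]
  ]
}}

```text
time: 7.97
tcp_pos: [0.4761, -0.2265, 0.1765]
eef_rot: [0.002, 0.221, 0.975, 0.001]
ft_force: [6.3, 1.6, -9.1]
opening: 0.0334
```

Call:
{"method": "arm_command", "body": {
  "motion": [
    [0, [0, 0, 0.6], [0, 0, 0]],
    [0, [0, 0, 1.2], [0, 0, 0]],
    [0, [0, 0, 1.8], [0, 0, 0]],
    [0, [0, 0, 2.4], [0, 0, 0]],
    [0, [0, 0, 3.0], [0, 0, 0]],
    [0, [0, 0, 3.6], [0, 0, 0]],
    [0, [0, 0, 4.2], [0, 0, 0]],
    [0, [0, 0, 4.6], [0, 0, 0]],
    [0, [0, 0, 4.8], [0, 0, 0]],
    [0, [0, 0, 4.8], [0, 0, 0]],
    [0, [0, 0, 4.8], [0, 0, 0]],
    [0, [0, 0, 4.8], [0, 0, 0]]
  ]
}}

```text
time: 8.97
tcp_pos: [0.4758, -0.2263, 0.2216]
eef_rot: [0.001, 0.221, 0.975, 0.001]
ft_force: [10.2, -1.7, -19.3]
opening: 0.0333
```

It has risen 90.3 mm and pulls harder than the 12 N spring. I'll nudge up slightly to confirm the stop is hard, then look.

Call:
{"method": "arm_command", "body": {
  "motion": [
    [0, [0, 0, 0.2], [0, 0, 0]],
    [0, [0, 0, 0.2], [0, 0, 0]],
    [0, [0, 0, 0.2], [0, 0, 0]],
    [0, [0, 0, 0.2], [0, 0, 0]]
  ]
}}

```text
time: 9.3
tcp_pos: [0.4756, -0.2262, 0.2217]
eef_rot: [0.001, 0.221, 0.975, 0.001]
ft_force: [12.3, -3.4, -27.2]
opening: 0.0333
```

```bash
python3 - <<'E'
from plant import observe, read_camera
from h import *
w=read_camera('wrist')[...,::-1];sc=read_camera('scene')[...,::-1]
cv2.imwrite('pics/f1.png',np.hstack([cv2.resize(w,(400,250)),cv2.resize(sc[40:180,220:390],(400,250),interpolation=2)]))
s=observe();print(s['time'],s['tcp_pos'],s['ft_force'],s['opening'])
E
```

```text
9.4 [ 0.47562854 -0.22620017  0.22171855] [ 12.71782194  -2.03061484 -27.28726583] 0.03325708923238048
```

View pics/f1.png

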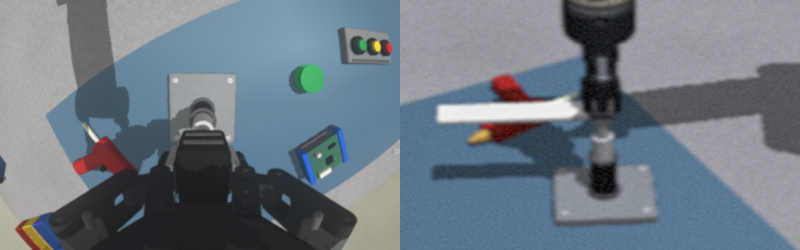

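The pictures show the grip held in the jaws and both the aluminium and steel tubes drawn out. The extra 2 mm of command moved it only 0.1 mm, so this is the hard second stop. The spool, board and glue gun look undisturbed. Handing in.

```bash
python3 -c "
from plant import ticket;print(ticket.job_done())"
```

```text
the job is handed in; nothing more can be done
None
```

I pressed the green key, then the yellow key, then squeezed the release and drew the lamp up past its first stop to the second. I handed the job in at about 9.4 s, still holding the grip. No verdict was reported.

- **Keys:** Each key went down to a hard stop at 23–28 N, with TCP z about 0.0437. On the way back the force fell to about 2 N. Green then dropped to zero, so I know it came up; I did not measure yellow separately, but the arm left it. The red key was never approached.
- **Release and lift:** The jaws closed to 33 mm on the 34 mm block, so the button is flush. The TCP rose 45 mm to the first stop and 90.4 mm in all. Another 2 mm of command moved it only 0.1 mm while the pull rose from 19 to 27 N, which confirms the second stop.
- **Other objects:** The spool, board and glue gun look undisturbed in the last wrist picture. I did not check the screwdriver at the end, but the tool never came down near it.
- **What disagreed:**
    - The shut fingertips reach about 11.7 mm past the TCP rather than the stated 8 mm, so the keys bottomed about 4 mm earlier than planned.
    - The top and scene cameras differed by about 3 mm.
    - A sideways force of about 12 N remained on the tool in the final hold.

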